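# Shut and lock the bearing transit case

### The job

Push the open lid of the red bearing case over past upright so that it swings shut. Then take the yellow T-handled key from the black tool block, pass its foot down through the slot in the lid's tab until the collar sits on the tab, and lock it with a quarter turn, handle square across the slot. Leave the key there, and do not disturb the bearings or the blue can.

Things in the scene. Friction and masses are not known exactly. Their poses are not given: they have to be found in the camera images.
- case: Red steel transit case, fixed: open box 170 (x) x 190 (y) x 80 mm high, walls 4 mm. Origin: centre of underside; z up; x points from the lug (front) to the hinge (back). A slotted steel lug, 76 mm wide, 6 mm thick, top level with the rim, stands out 62 mm from the front wall, open beneath. The shut lid's tab (5 mm thick) lies on it, slots in line.
- slot (a point): Centre of the slot at the upper face of the shut lid's tab: 119 mm in front (-x) of the case's centre, 85 mm above the bench; fixed to the case, with its axes. The slot goes right through tab and lug (11 mm in all), 48 mm long along y, 18 mm wide along x.
- hinge (a point): Middle of the lid's hinge axis, on the case's back rim (85 mm behind the case's centre, 80 mm above the bench). The axis runs along the case's y.
- lid (a joint): Lid angle: 0 shut, 1.57 upright, 1.9 rad fully open, leaning back (to the case's +x) against its stop, as at the start. Plate 173 mm long from the hinge, 196 mm wide, 5 mm thick, 0.5 kg, plus the tab. It turns easily (under 2 N at the tab); pushed from behind to below about 1.45 rad it falls shut by itself in about a second and stays shut.
- lid_tab (a point): Middle of the tip of the lid's steel tab (76 mm wide, 173 to 232 mm from the hinge, 5 mm thick); moves with the lid. Wide open it is about 300 mm above the bench, upright 312 mm. Its x points from the tip towards the hinge.
- key: Loose T-key, 0.22 kg, upright. Origin: on its axis at the collar's underside; z up, x along both handle and foot. Yellow handle bar 90 (x) x 14 (y) x 18 mm; shank 14 mm across; dark collar 36 mm across, 6 mm high; cross foot 40 (x) x 12 mm (y), 16 to 28 mm below the origin, its last 4 mm tapered. Enters with x along the slot, either way round; turns either way, with no stop.
- key_grip (a point): Centre of the key's yellow handle bar, 41 mm above the key's origin. When the key is seated the foot's top is 5 mm below the lug's underside.
- rack: Black tool block, fixed, 140 (x) x 76 (y) x 50 mm high; origin: centre of underside. The key hangs by its collar on the block's top, in a slot 34 mm deep 42 mm to -x of the centre, handle along the block's y; lift it 35 mm straight up to clear. Two T-handled hex drivers are fixed 36 mm (red, 70 mm bar, top 109 mm above the bench) and 58 mm (blue, lower) to +x.
- bearing: Roller bearing, 116 mm outside, 37 mm high, loose on the liner in the case (12 mm above the bench); origin: centre of its underside.
- spare: Spare roller bearing, 84 mm outside, 27 mm high, loose on the bench; origin: centre of its underside. Bystander.
- can: Blue can, 60 mm across, 150 mm tall, loose on the bench; origin: centre of its underside. Bystander.

How it is judged:
By the outcome, as a careful person would: the job done as asked, in the order asked, and still so for the second after the job is handed in, with the robot touching nothing.
It also fails if it takes over 62 s, if anything falls off the work surface, if the arm or the gripper's body presses on something with over 40 N, if the wrist force passes 120 N, or if a joint passes its speed limit or range.

### The arm

A 7-joint arm with a two-finger parallel gripper is mounted at the origin on the work surface. World frame = base frame: x ahead of the robot, y to its left, z up, the work surface at z = 0. Lengths are in mm, angles in degrees, forces in N, time in s.
With the tool pointing down it reaches from about 425 to 875 mm from the base axis. Payload 9.9 kg.
Tool frame: the origin (TCP) lies midway between the tips of the shut fingers; the grasp point (between the pads) lies 19 mm behind it; z points along the fingers, y is the line along which they close (so a half turn about z gives the same grasp; the last joint's range is limited). The gripper opens to 85 mm and grips with 20 to 120 N. Pads are 22 mm wide; open, the fingers measure 114 mm over their backs; the gripper's body (76 mm by 85 mm) begins 54 mm behind the grasp point. The pads swing forward as they close: fully open they stand 13 mm farther back than shut.
Start: joints at [64.813, 32.985, 1.427, 82.34, -0.859, 64.687, -3.237], TCP at [235.134, -632.725, 231.289] pointing down, gripper open.
Joint ranges: [-157.87, 157.87], [-19.46, 123.44], [-87.15, 90], [11.01, 140.99], [-62.26, 242.26], [9.8, 113.94], [-161.44, 161.44]. Speed limits (degrees/s): [127.2, 127.2, 172.46, 172.46, 180, 180, 180].

### API

Orientations are given as a 3x3 rotation matrix whose columns are the frame's x, y, z axes.
In Python, from cell import readout, viewer, order, nets gives the robot as it stands.
- The arm moves only by the tool apply_moves, never from a script. Its argument "motion" is a list of rows, each a list of 3 entries, a list of its own where there are three numbers: the shift along the tool's x, y, z in m, then the turn about the tool's z in rad, then the opening, from 0 (shut) to 1 (fully open). A call has 1 to 10 rows; each row shifts and turns the commanded pose from where the row before left it, along the tool's axes as they then stand; what a row does not reach is not made up. A row lasts 1/10 s, in which the tool goes at most 50 mm and 8.59 degrees, less where a joint would pass 70% of its speed; a pose out of reach is approached as far as the arm can. A call is refused whole if a number of a shift passes 0.05 or a number of a turn 0.15, either way. A call with a gripper value outside its range is refused whole. The fingers move at their own pace and stop on an object; "squeeze" is the grip in N (left out, the last holds). Time passes only in rows, so rows that do not move let the fingers close. It gives the time, the measured TCP pose, the force, the opening and the grip force at its end, in the units of the state.
- readout.observe(): the state, without advancing time (a new reading comes with each control period).
- viewer.capture(name): name is "scene" or "side" or "wrist"; returns (picture, depth): 420x560x3 uint8, red, green, blue; 420x560 float32, mm along the optical axis (not along the pixel's ray), 0 where there is no reading.
- viewer.camera_params(name): a dict with "mtx" (3x3 intrinsics, pixels), "rvec" (rotation vector, rad) and "tvec" (3), from world to camera coordinates, as OpenCV has them. Camera axes: x right, y down, z forward; pixel columns grow to the right and rows downward; lengths in mm; the calibration is good to about 2 mm. A picture is of the moment at which its call begins: read the wrist's pose just before it. camera_params takes no time and is no camera call; for the wrist camera it gives the pose at the moment of the call.
- order.close_job(): hands the job in; it is judged then, once.
Trained networks look in the newest picture that a camera, given by its name, has taken for a name from the list of things; names that differ only in an ending like _2 or _b are one class to them, and where a whole thing is asked for, a point or a joint stands for the part that bears it (a point fixed in the world has none). Each returns a list of dicts, best first, with "conf" (0 to 1); they miss things now and then, are a little off and sometimes report something else, mostly with a low value. They report only what shows in the picture. A call takes as long as a camera call.
- nets.spot_in(camera, query): "rect" ([centre column, centre row, width, height] in pixels, round what is visible of it).
- nets.pinpoint(camera, query): "pixel" ([column, row] in pixels: a listed point, or the origin of a listed thing).
The state is a dict: "time_s": time; "joint_positions": joint angles; "qd": joint speeds; "effort": joint torques, N m; "tcp_pos": TCP position; "eef_rot": TCP orientation; "ft_force": force on the tool from outside, world axes, zero at the start; "torque": the same for the moment, N m; "grip_width": finger opening in mm; "grip_force": force on a finger pad.
Only numpy, scipy, OpenCV 4.12 (cv2) and the standard library are available. Lean on these libraries where they do the work, as an engineer would, in place of code of your own. Each camera call takes 0.05 s, during which the arm holds its last target. There are 200 camera calls.

## Working session

There is one attempt and no reset: what is moved stays moved. The work goes in short steps, Python scripts to look and compute and a tool call to move; the robot and the scene stay as the last step left them, time stands still between calls to the robot, and variables do not carry over. Pictures are saved under pics/ and viewed, at most 10 in all, crops included, and the job is handed in when it is done.

Besides the shell and the picture viewer there is one more tool, called after "Request:" by a JSON object that holds its "method" and its "body". apply_moves: Moves the arm, as the interface text tells. Its arguments: {"type":"object","properties":{"motion":{"type":"array","items":{"type":"array"}},"squeeze":{"type":"number"}},"required":["motion"]}

```bash
mkdir -p pics
cat > h.py <<'E'
import numpy as np, cv2
from cell import readout, viewer, order, nets
def cam(n):
    p=viewer.camera_params(n); R=cv2.Rodrigues(np.array(p["rvec"],float))[0]
    return np.array(p["mtx"],float),R,np.array(p["tvec"],float).ravel()
def cap(n,f=None):
    im,d=viewer.capture(n)
    if f: cv2.imwrite("pics/"+f,im[:,:,::-1])
    return im,d
def cloud(n,d):
    K,R,t=cam(n); v,u=np.mgrid[:d.shape[0],:d.shape[1]]
    c=np.stack([(u-K[0,2])/K[0,0]*d,(v-K[1,2])/K[1,1]*d,d],-1)
    return (c-t)@R
def proj(n,P):
    K,R,t=cam(n); q=(np.atleast_2d(P)@R.T+t)@K.T; return q[:,:2]/q[:,2:]
def atz(n,px,z):
    K,R,t=cam(n); r=R.T@np.linalg.inv(K)@[px[0],px[1],1]; C=-R.T@t
    return C+r*(z-C[2])/r[2]
E
python3 - <<'E'
from h import *
np.set_printoptions(precision=1,suppress=True)
s=readout.observe(); print(s["time_s"],s["tcp_pos"],s["eef_rot"],s["ft_force"],s["grip_width"])
I=[]
Z=dict(slot=85,hinge=80,key=50,key_grip=91,rack=0,case=0,can=0,spare=0,bearing=12,lid_tab=300)
for n in["scene","side"]:
    im,d=cap(n,n+"0.png");I.append(im);K,R,t=cam(n);print(n,"C",-R.T@t)
    for q,z in Z.items():
        for r in nets.pinpoint(n,q)[:2]: print(n,q,np.array(r["pixel"]),round(r["conf"],2),atz(n,r["pixel"],z))
E
```

```text
0.0 [ 235.  -632.3  230.5] [[ 0.9  0.3 -0. ]
 [ 0.3 -0.9  0. ]
 [-0.  -0.  -1. ]] [-0.  -0.2 -1. ] 85.68495031502908
scene C [1143.3   10.8  948.6]
scene slot [257.7 257.5] 0.87 [558.1 -29.2  85. ]
scene slot [303.4 262.2] 0.18 [574.  66.  85.]
scene hinge [342.3 229.8] 0.84 [489.4 157.2  80. ]
scene hinge [252.5 256.6] 0.7 [552.  -40.4  80. ]
scene key [125.4 214.4] 0.56 [ 398.8 -342.1   50. ]
scene key_grip [120.6 203. ] 0.96 [ 398.3 -342.6   91. ]
scene rack [135.  242.4] 0.85 [ 444.8 -324.7    0. ]
scene case [306.  265.2] 0.72 [526.4  76.8   0. ]
scene can [430.5 202.1] 0.75 [352.2 400.5   0. ]
scene spare [129.9 294.2] 0.61 [ 585.5 -314.6    0. ]
scene bearing [300.6 261.2] 0.88 [522.9  64.5  12. ]
scene lid_tab [391.4 147.8] 0.97 [465.8 234.2 300. ]
side C [104.1 608.  958.5]
side slot [259.6 196.9] 0.7 [560.3 -38.   85. ]
side hinge [238.9 255.2] 0.7 [504.6 157.   80. ]
side key [352.6 156.4] 0.51 [ 404. -360.   50.]
side key_grip [353.6 150.7] 0.75 [ 398.1 -342.2   91. ]
side rack [336.5 172.3] 0.77 [ 436.9 -316.5    0. ]
side case [248.5 249.7] 0.7 [527.3  87.    0. ]
side can [238.7 376.8] 0.59 [357.6 397.2   0. ]
side spare [291.4 157.8] 0.78 [ 602.5 -307.4    0. ]
side spare [337.3 170.6] 0.37 [ 437.9 -325.     0. ]
side bearing [252.7 245.8] 0.9 [518.7  76.5  12. ]
side lid_tab [218.6 230. ] 0.66 [474.4 238.2 300. ]
```

View pics/scene0.png

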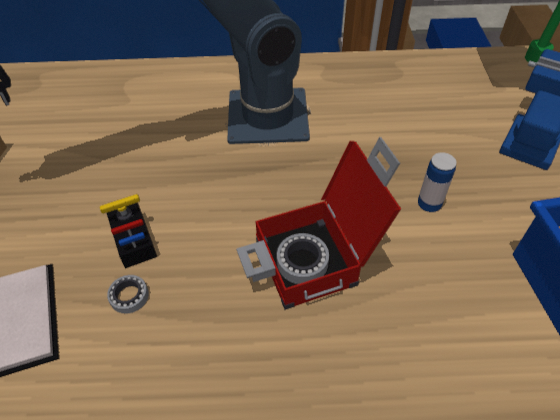

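View pics/side0.png

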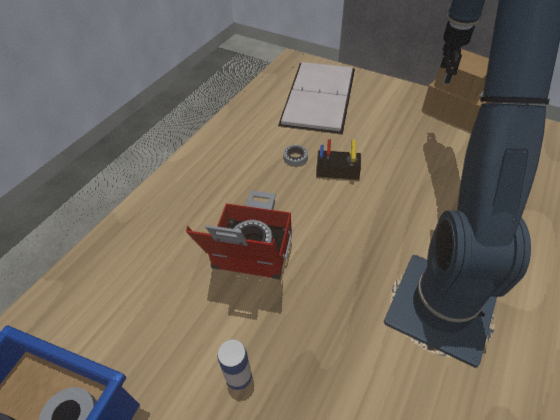

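The scene view shows the case, with the lug at about (257,258) and the tab at (385,160). The key handle is at (121,204) and the can at (435,180). The side view agrees. Next I'll refine the case and key poses from depth.

Run:
```python
from h import *
np.set_printoptions(precision=1,suppress=True)
for n in["scene","side"]:
    im,d=cap(n);P=cloud(n,d);h=cv2.cvtColor(im,cv2.COLOR_RGB2HSV)
    ok=d>0
    def near(c,r): return ok&(np.hypot(P[...,0]-c[0],P[...,1]-c[1])<r)
    y=near((398,-342),80)&(h[...,0]>18)&(h[...,0]<34)&(h[...,1]>150)&(h[...,2]>90)&(P[...,2]>75)
    q=P[y]; print(n,"yellow",len(q),np.median(q,0)); print(cv2.minAreaRect(q[:,:2].astype(np.float32)), np.percentile(q[:,2],[5,50,95]))
    red=near((525,70),160)&((h[...,0]<8)|(h[...,0]>172))&(h[...,1]>130)&(abs(P[...,2]-80)<5)
    q=P[red]; print("rim",len(q),cv2.minAreaRect(q[:,:2].astype(np.float32)))
    gr=near((558,-34),65)&(h[...,1]<60)&(abs(P[...,2]-80)<6); q=P[gr]
    print("lug",len(q),np.median(q,0),cv2.minAreaRect(q[:,:2].astype(np.float32)))
    ta=near((470,236),70)&(h[...,1]<60)&(P[...,2]>225); q=P[ta]
    print("tab",len(q),q.mean(0),q[q[:,2]>np.percentile(q[:,2],90)].mean(0))
    bk=near((430,-320),110)&(h[...,2]<60)&(abs(P[...,2]-50)<5); q=P[bk]
    print("rack",len(q),cv2.minAreaRect(q[:,:2].astype(np.float32)))
```

```text
scene yellow 350 [ 404.  -342.9   97.3]
((401.6618957519531, -343.0820617675781), (19.787254333496094, 88.60515594482422), 26.504846572875977) [ 82.9  97.3 102.4]
rim 758 ((518.349853515625, 77.58512878417969), (197.27407836914062, 175.2889862060547), 18.41621208190918)
lug 764 [557.5 -32.9  80.3] ((555.08544921875, -35.182899475097656), (77.77664184570312, 61.0322265625), 17.359952926635742)
tab 751 [474.  220.3 273.8] [469.9 228.7 299.1]
rack 969 ((439.8162841796875, -327.23712158203125), (143.3817138671875, 75.39173126220703), 22.86737823486328)
side yellow 91 [ 397.9 -333.8   98.4]
((400.6382141113281, -339.924072265625), (14.202776908874512, 89.91412353515625), 22.724645614624023) [ 88.8  98.4 101.8]
rim 274 ((518.2701416015625, 79.40362548828125), (192.948974609375, 179.33148193359375), 18.728017807006836)
lug 362 [555.3 -32.1  80. ] ((556.4483642578125, -34.1480712890625), (76.22767639160156, 62.833065032958984), 18.02758026123047)
tab 464 [471.2 222.4 268. ] [469.6 230.9 300. ]
rack 541 ((438.4234924316406, -324.1276550292969), (133.48031616210938, 79.16976165771484), 22.146738052368164)
```

```bash
cat > plan.py <<'E'
from h import *
import json
def plan(wps,op):
    """wps: [(x,y,z,yaw_of_tool_y deg, rows)], prints rows in tool axes (m, rad)"""
    s=readout.observe(); p=np.array(s["tcp_pos"],float); R=np.array(s["eef_rot"],float)
    yaw=np.degrees(np.arctan2(R[1,1],R[0,1])); print("t %.2f"%s["time_s"],p.round(1),"yaw %.2f"%yaw,"zaxis",R[:,2].round(4),"J7 %.1f"%s["joint_positions"][6],"F",np.round(s["ft_force"],1),"w %.1f"%s["grip_width"])
    rows=[]
    for x,y,z,w,n in wps:
        dy=((w-yaw+180)%360-180)/n; st=(np.array([x,y,z])-p)/n
        for i in range(n):
            a=np.radians(yaw); Y=np.array([np.cos(a),np.sin(a),0]); Z=np.array([0,0,-1.]); X=np.cross(Y,Z)
            rows.append([[round(float(st@X)/1e3,4),round(float(st@Y)/1e3,4),round(float(st@Z)/1e3,4)],round(-np.radians(dy),4),op]); yaw+=dy
        p=np.array([x,y,z],float)
    for i in range(0,len(rows),10): print(json.dumps(rows[i:i+10]))
E
python3 - <<'E'
from plan import *
plan([(470,-450,380,-72,9),(600,-150,380,-72,9),(560,150,380,-72,8),(458,275,380,-72,4),(458,275,260,-72,4)],0)
E
```

```text
t 1.20 [ 235.2 -632.8  231.3] yaw -69.61 zaxis [ 0. -0. -1.] J7 -3.2 F [-0.3 -0.8  0.1] w 85.7
[[[0.0315, -0.0099, -0.0165], 0.0046, 0], [[0.0315, -0.0101, -0.0165], 0.0046, 0], [[0.0314, -0.0102, -0.0165], 0.0046, 0], [[0.0314, -0.0104, -0.0165], 0.0046, 0], [[0.0313, -0.0105, -0.0165], 0.0046, 0], [[0.0313, -0.0107, -0.0165], 0.0046, 0], [[0.0312, -0.0108, -0.0165], 0.0046, 0], [[0.0312, -0.011, -0.0165], 0.0046, 0], [[0.0311, -0.0111, -0.0165], 0.0046, 0], [[0.024, -0.0272, 0.0], -0.0, 0]]
[[[0.024, -0.0272, 0.0], -0.0, 0], [[0.024, -0.0272, 0.0], -0.0, 0], [[0.024, -0.0272, 0.0], -0.0, 0], [[0.024, -0.0272, 0.0], -0.0, 0], [[0.024, -0.0272, 0.0], -0.0, 0], [[0.024, -0.0272, 0.0], -0.0, 0], [[0.024, -0.0272, 0.0], -0.0, 0], [[0.024, -0.0272, 0.0], -0.0, 0], [[0.0068, -0.0372, 0.0], -0.0, 0], [[0.0068, -0.0372, 0.0], -0.0, 0]]
[[[0.0068, -0.0372, 0.0], -0.0, 0], [[0.0068, -0.0372, 0.0], -0.0, 0], [[0.0068, -0.0372, 0.0], -0.0, 0], [[0.0068, -0.0372, 0.0], -0.0, 0], [[0.0068, -0.0372, 0.0], -0.0, 0], [[0.0068, -0.0372, 0.0], -0.0, 0], [[-0.0146, -0.0376, 0.0], -0.0, 0], [[-0.0146, -0.0376, 0.0], -0.0, 0], [[-0.0146, -0.0376, 0.0], -0.0, 0], [[-0.0146, -0.0376, 0.0], -0.0, 0]]
[[[0.0, 0.0, 0.03], -0.0, 0], [[0.0, 0.0, 0.03], -0.0, 0], [[0.0, 0.0, 0.03], -0.0, 0], [[0.0, 0.0, 0.03], -0.0, 0]]
```

Request:
{"method": "apply_moves", "body": {"motion": [[[0.0315, -0.01, -0.0165], 0.0046, 0], [[0.0315, -0.01, -0.0165], 0.0046, 0], [[0.0315, -0.01, -0.0165], 0.0046, 0], [[0.0315, -0.01, -0.0165], 0.0046, 0], [[0.0315, -0.0105, -0.0165], 0.0046, 0], [[0.0315, -0.011, -0.0165], 0.0046, 0], [[0.031, -0.011, -0.0165], 0.0046, 0], [[0.031, -0.011, -0.0165], 0.0046, 0], [[0.031, -0.011, -0.0165], 0.0046, 0], [[0.024, -0.027, 0], 0, 0]]}}

```text
time_s: 2.2
tcp_pos: [486.6, -417.2, 381.4]
eef_rot: [[0.951, 0.309, 0.003], [0.309, -0.951, -0.002], [0.002, 0.003, -1.0]]
ft_force: [0.7, 0.5, 1.0]
grip_width: 0.0
grip_force: 0.0
```

Request:
{"method": "apply_moves", "body": {"motion": [[[0.024, -0.027, 0], 0, 0], [[0.024, -0.027, 0], 0, 0], [[0.024, -0.027, 0], 0, 0], [[0.024, -0.027, 0], 0, 0], [[0.024, -0.027, 0], 0, 0], [[0.024, -0.027, 0], 0, 0], [[0.024, -0.027, 0], 0, 0], [[0.024, -0.027, 0], 0, 0], [[0.007, -0.037, 0], 0, 0], [[0.007, -0.037, 0], 0, 0]]}}

```text
time_s: 3.2
tcp_pos: [590.7, -76.1, 379.5]
eef_rot: [[0.951, 0.309, -0.0], [0.309, -0.951, 0.0], [-0.0, -0.0, -1.0]]
ft_force: [0.7, 1.5, -0.5]
grip_width: -0.0
grip_force: 0.0
```

Request:
{"method": "apply_moves", "body": {"motion": [[[0.007, -0.037, 0], 0, 0], [[0.007, -0.037, 0], 0, 0], [[0.007, -0.037, 0], 0, 0], [[0.007, -0.037, 0], 0, 0], [[0.007, -0.037, 0], 0, 0], [[0.007, -0.037, 0], 0, 0], [[-0.0145, -0.0375, 0], 0, 0], [[-0.0145, -0.0375, 0], 0, 0], [[-0.0145, -0.0375, 0], 0, 0], [[-0.0145, -0.0375, 0], 0, 0]]}}

```text
time_s: 4.2
tcp_pos: [459.2, 272.3, 380.0]
eef_rot: [[0.951, 0.309, 0.0], [0.309, -0.951, 0.0], [0.0, -0.0, -1.0]]
ft_force: [1.2, 0.6, 0.6]
grip_width: 0.0
grip_force: 0.0
```

Run:
```python
from plan import *
cap("side","side1.png")
plan([(458,275,260,-72,4),(509,118,260,-72,12)],0)
```

```text
t 4.25 [454.2 278.8 380.3] yaw -71.50 zaxis [-0.002  0.004 -1.   ] J7 -111.8 F [-4.1  5.4 -0.5] w -0.1
[[[0.0006, 0.0012, 0.0301], 0.0022, 0], [[0.0006, 0.0012, 0.0301], 0.0022, 0], [[0.0006, 0.0012, 0.0301], 0.0022, 0], [[0.0006, 0.0012, 0.0301], 0.0022, 0], [[-0.0, 0.0138, 0.0], -0.0, 0], [[-0.0, 0.0138, 0.0], -0.0, 0], [[-0.0, 0.0138, 0.0], -0.0, 0], [[-0.0, 0.0138, 0.0], -0.0, 0], [[-0.0, 0.0138, 0.0], -0.0, 0], [[-0.0, 0.0138, 0.0], -0.0, 0]]
[[[-0.0, 0.0138, 0.0], -0.0, 0], [[-0.0, 0.0138, 0.0], -0.0, 0], [[-0.0, 0.0138, 0.0], -0.0, 0], [[-0.0, 0.0138, 0.0], -0.0, 0], [[-0.0, 0.0138, 0.0], -0.0, 0], [[-0.0, 0.0138, 0.0], -0.0, 0]]
```

View pics/side1.png

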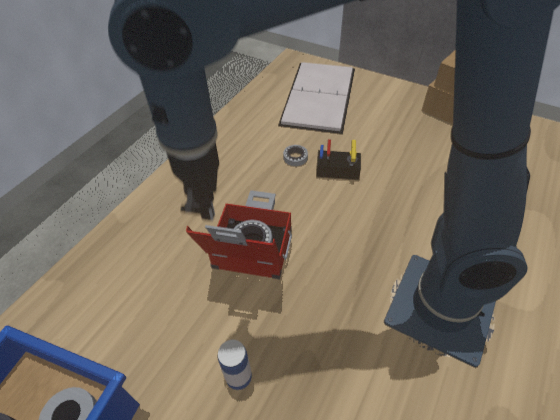

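The gripper is behind and above the tab, which shows at (225,235), and the can is clear. Next I descend and push.

Request:
{"method": "apply_moves", "body": {"motion": [[[0, 0, 0.03], 0, 0], [[0, 0, 0.03], 0, 0], [[0, 0, 0.03], 0, 0], [[0, 0, 0.03], 0, 0], [[0, 0, 0], 0, 0], [[0, 0.014, 0], 0, 0], [[0, 0.014, 0], 0, 0], [[0, 0.014, 0], 0, 0], [[0, 0.014, 0], 0, 0], [[0, 0.014, 0], 0, 0]]}}

```text
time_s: 5.25
tcp_pos: [482.6, 209.3, 269.5]
eef_rot: [[0.95, 0.312, 0.009], [0.312, -0.95, 0.011], [0.012, -0.007, -1.0]]
ft_force: [-33.2, 5.1, 88.0]
grip_width: -0.1
grip_force: 45.2
```

Request:
{"method": "apply_moves", "body": {"motion": [[[0, 0.014, 0], 0, 0], [[0, 0.014, 0], 0, 0], [[0, 0.014, 0], 0, 0], [[0, 0.014, 0], 0, 0], [[0, 0.014, 0], 0, 0], [[0, 0.014, 0], 0, 0], [[0, 0.014, 0], 0, 0]]}}

```text
time_s: 5.95
tcp_pos: [513.1, 109.6, 261.1]
eef_rot: [[0.951, 0.308, 0.002], [0.308, -0.951, 0.0], [0.002, 0.0, -1.0]]
ft_force: [0.7, 0.4, 0.1]
grip_width: -0.3
grip_force: 0.0
```

Run:
```python
from plan import *
cap("scene","scene2.png")
plan([(509,118,340,22.5,4)],0)
```

```text
t 6.00 [513.6 107.1 260.4] yaw -72.20 zaxis [ 0.0012 -0.0015 -1.    ] J7 -93.2 F [ 1.3 -2.1 -0.1] w 0.4
[[[-0.0003, -0.003, -0.0199], -0.4132, 0], [[0.001, -0.0028, -0.0199], -0.4132, 0], [[0.002, -0.0022, -0.0199], -0.4132, 0], [[0.0027, -0.0012, -0.0199], -0.4132, 0]]
```

View pics/scene2.png

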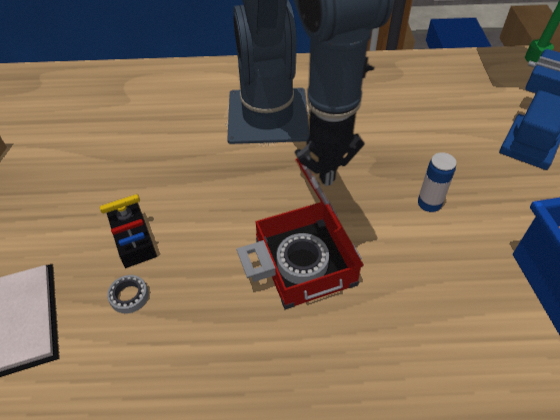

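The lid is mid-swing at about (315,180) and clear of the fingers. I'll retreat upwards towards the slot so I can look at it from the wrist.

Run:
```python
from plan import *
plan([(514,107,320,-62,2),(550,-10,360,22.5,12)],0.6)
```

```text
t 6.00 [513.6 107.1 260.4] yaw -72.20 zaxis [ 0.0012 -0.0015 -1.    ] J7 -93.2 F [ 1.3 -2.1 -0.1] w 0.4
[[[0.0002, 0.0001, -0.0298], -0.089, 0.6], [[0.0002, 0.0001, -0.0298], -0.089, 0.6], [[-0.0019, 0.01, -0.0033], -0.1229, 0.6], [[-0.0031, 0.0097, -0.0033], -0.1229, 0.6], [[-0.0043, 0.0092, -0.0033], -0.1229, 0.6], [[-0.0054, 0.0086, -0.0033], -0.1229, 0.6], [[-0.0064, 0.0079, -0.0033], -0.1229, 0.6], [[-0.0074, 0.0071, -0.0033], -0.1229, 0.6], [[-0.0082, 0.0061, -0.0033], -0.1229, 0.6], [[-0.0089, 0.0051, -0.0033], -0.1229, 0.6]]
[[[-0.0094, 0.0039, -0.0033], -0.1229, 0.6], [[-0.0098, 0.0028, -0.0033], -0.1229, 0.6], [[-0.0101, 0.0015, -0.0033], -0.1229, 0.6], [[-0.0102, 0.0003, -0.0033], -0.1229, 0.6]]
```

Request:
{"method": "apply_moves", "body": {"motion": [[[0, 0, -0.03], -0.09, 0.6], [[0, 0, -0.03], -0.09, 0.6], [[-0.002, 0.01, -0.003], -0.123, 0.6], [[-0.003, 0.01, -0.003], -0.123, 0.6], [[-0.004, 0.009, -0.003], -0.123, 0.6], [[-0.0055, 0.0085, -0.003], -0.123, 0.6], [[-0.0065, 0.008, -0.003], -0.123, 0.6], [[-0.0075, 0.007, -0.003], -0.123, 0.6], [[-0.008, 0.006, -0.003], -0.123, 0.6], [[-0.009, 0.005, -0.003], -0.123, 0.6]]}}

```text
time_s: 7.0
tcp_pos: [536.7, 33.0, 343.6]
eef_rot: [[0.087, 0.996, -0.001], [0.996, -0.087, 0.0], [0.0, -0.001, -1.0]]
ft_force: [-0.0, -0.5, -0.3]
grip_width: 51.0
grip_force: 0.0
```

Request:
{"method": "apply_moves", "body": {"motion": [[[-0.0095, 0.004, -0.003], -0.123, 0.6], [[-0.01, 0.003, -0.003], -0.123, 0.6], [[-0.01, 0.0015, -0.003], -0.123, 0.6], [[-0.01, 0, -0.003], -0.123, 0.6], [[0, 0, 0], 0, 0.6]]}}

```text
time_s: 7.5
tcp_pos: [549.1, -7.1, 355.6]
eef_rot: [[-0.389, 0.921, -0.001], [0.921, 0.389, -0.0], [-0.0, -0.001, -1.0]]
ft_force: [-0.0, -0.9, 0.4]
grip_width: 51.1
grip_force: 0.0
```

Run:
```python
from plan import *
np.set_printoptions(precision=1,suppress=True)
im,d=cap("wrist","w1.png");K,R,t=cam("wrist");C=-R.T@t;print("camC",C)
for r in nets.pinpoint("wrist","slot")[:2]: print(r, atz("wrist",r["pixel"],85))
im,d2=cap("scene")
for q in["slot","can","lid_tab"]:
    for r in nets.pinpoint("scene",q)[:1]: print(q,r, atz("scene",r["pixel"],85))
plan([(560,-180,330,22.5,5),(430,-330,230,22.5,6)],0.6)
```

```text
camC [519.5  63.  498.3]
slot {'pixel': [253.8, 259.8], 'conf': 0.83} [563.6 -37.4  85. ]
can {'pixel': [429.7, 200.5], 'conf': 0.78} [418.3 364.9  85. ]
lid_tab {'pixel': [127.9, 295.1], 'conf': 0.71} [ 637.4 -289.2   85. ]
t 7.80 [548.6  -4.6 355.7] yaw 22.85 zaxis [-0.  0. -1.] J7 9.9 F [-0.6  1.2  0.4] w 51.3
[[[-0.0332, -0.0115, 0.0051], 0.0012, 0.6], [[-0.0332, -0.0115, 0.0051], 0.0012, 0.6], [[-0.0332, -0.0114, 0.0051], 0.0012, 0.6], [[-0.0332, -0.0114, 0.0051], 0.0012, 0.6], [[-0.0333, -0.0114, 0.0051], 0.0012, 0.6], [[-0.0148, -0.0296, 0.0167], -0.0, 0.6], [[-0.0148, -0.0296, 0.0167], -0.0, 0.6], [[-0.0148, -0.0296, 0.0167], -0.0, 0.6], [[-0.0148, -0.0296, 0.0167], -0.0, 0.6], [[-0.0148, -0.0296, 0.0167], -0.0, 0.6]]
[[[-0.0148, -0.0296, 0.0167], -0.0, 0.6]]
```

View pics/w1.png

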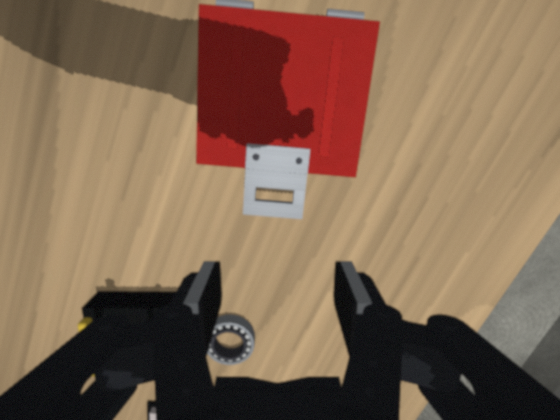

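The wrist view shows the lid shut, with the slot at about (274,196). I'll measure the slot precisely from this picture.

Run:
```python
from plan import *
np.set_printoptions(precision=2,suppress=True)
im,d=cap("wrist"); h=cv2.cvtColor(im,cv2.COLOR_RGB2HSV)
m=((h[...,1]<50)&(h[...,2]>110)).astype(np.uint8); m[:140]=0;m[225:]=0;m[:,:235]=0;m[:,320:]=0
cs,hi=cv2.findContours(m,cv2.RETR_CCOMP,cv2.CHAIN_APPROX_NONE)
for c,k in zip(cs,hi[0]):
    if cv2.contourArea(c)>100:
        w=np.array([atz("wrist",p[0],85)[:2] for p in c],np.float32); print("hole" if k[3]>=0 else "outer",cv2.minAreaRect(w), w.mean(0))
P=cloud("wrist",d); print("z tab",np.median(P[...,2][m>0]))
r=((h[...,0]<8)|(h[...,0]>172))&(h[...,1]>130)&(P[...,2]>70); print("lid z",np.percentile(P[r][:,2],[5,50,95]),cv2.minAreaRect(P[r][:,:2].astype(np.float32)))
```

```text
outer ((551.7015380859375, -20.981475830078125), (77.01622009277344, 89.81066131591797), 18.154516220092773) [551.37 -20.17]
hole ((556.5228881835938, -36.687904357910156), (47.97524642944336, 18.248825073242188), 18.672866821289062) [556.32 -36.86]
z tab 85.59164474905262
lid z [83.8  85.25 86.84] ((519.8872680664062, 75.38722229003906), (197.54298400878906, 172.42623901367188), 18.18791961669922)
```

Request:
{"method": "apply_moves", "body": {"motion": [[[-0.033, -0.0115, 0.005], 0.0012, 0.6], [[-0.033, -0.0115, 0.005], 0.0012, 0.6], [[-0.033, -0.0115, 0.005], 0.0012, 0.6], [[-0.033, -0.0115, 0.005], 0.0012, 0.6], [[-0.033, -0.0115, 0.005], 0.0012, 0.6], [[-0.015, -0.0295, 0.0165], 0, 0.6], [[-0.015, -0.0295, 0.0165], 0, 0.6], [[-0.015, -0.0295, 0.0165], 0, 0.6], [[-0.015, -0.0295, 0.0165], 0, 0.6], [[-0.015, -0.0295, 0.0165], 0, 0.6]]}}

```text
time_s: 8.85
tcp_pos: [451.4, -306.1, 247.8]
eef_rot: [[-0.383, 0.924, 0.0], [0.924, 0.383, -0.0], [-0.0, 0.0, -1.0]]
ft_force: [0.3, -0.3, 0.5]
grip_width: 51.2
grip_force: 0.0
```

Request:
{"method": "apply_moves", "body": {"motion": [[[-0.015, -0.0295, 0.0165], 0, 0.6], [[0, 0, 0], 0, 0.6], [[0, 0, 0], 0, 0.6]]}}

```text
time_s: 9.15
tcp_pos: [430.4, -330.8, 231.6]
eef_rot: [[-0.382, 0.924, -0.0], [0.924, 0.382, 0.001], [0.001, -0.0, -1.0]]
ft_force: [0.8, -0.1, 0.2]
grip_width: 51.2
grip_force: 0.0
```

Run:
```python
from plan import *
np.set_printoptions(precision=2,suppress=True)
im,d=cap("wrist","w2.png"); h=cv2.cvtColor(im,cv2.COLOR_RGB2HSV)
for q,z in(("key_grip",91),("key",50)):
    for r in nets.pinpoint("wrist",q)[:1]: print(q,r,atz("wrist",r["pixel"],z))
P=cloud("wrist",d)
y=(h[...,0]>18)&(h[...,0]<34)&(h[...,1]>150)&(h[...,2]>90)&(P[...,2]>95)&(P[...,2]<106)
q=P[y]
if len(q)>20: print(len(q),np.median(q,0),cv2.minAreaRect(q[:,:2].astype(np.float32)))
print("yaw check: handle dir should be 112.5")
plan([(400,-342,150,22.5,4)],0.6)
```

```text
key_grip {'pixel': [237.5, 198.4], 'conf': 0.59} [ 400.08 -342.81   91.  ]
key {'pixel': [243.8, 188.4], 'conf': 0.79} [ 402.02 -342.81   50.  ]
1644 [ 400.56 -337.61  100.38] ((401.3436584472656, -340.8926086425781), (14.152877807617188, 88.08768463134766), 22.765457153320312)
yaw check: handle dir should be 112.5
t 9.30 [ 432.  -329.7  232.4] yaw 22.65 zaxis [ 0. -0. -1.] J7 46.1 F [ 0.5  0.2 -0.1] w 51.2
[[[0.0002, -0.0086, 0.0206], 0.0007, 0.6], [[0.0002, -0.0086, 0.0206], 0.0007, 0.6], [[0.0002, -0.0086, 0.0206], 0.0007, 0.6], [[0.0002, -0.0086, 0.0206], 0.0007, 0.6]]
```

View pics/w2.png

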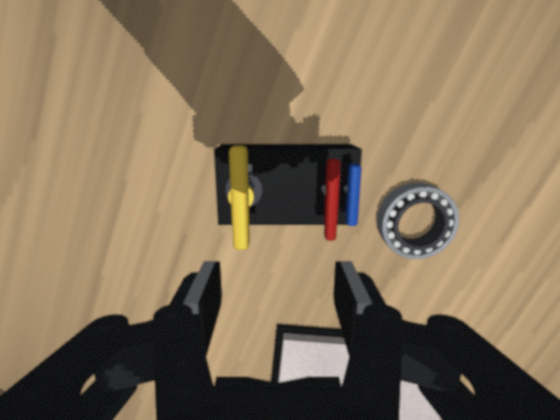

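The wrist view shows the key handle at (239,197), with the red driver at (332,200) giving finger room. Next I descend and grip.

Run:
```python
from plan import *
plan([(400.7,-341.5,160,22.6,4),(400.7,-341.5,72,22.6,5)],0.6)
```

```text
t 9.30 [ 432.  -329.7  232.4] yaw 22.65 zaxis [ 1.4e-03 -1.0e-04 -1.0e+00] J7 46.1 F [ 0.5  0.2 -0.1] w 51.2
[[[0.0003, -0.0084, 0.0181], 0.0002, 0.6], [[0.0003, -0.0084, 0.0181], 0.0002, 0.6], [[0.0003, -0.0084, 0.0181], 0.0002, 0.6], [[0.0003, -0.0084, 0.0181], 0.0002, 0.6], [[0.0, 0.0, 0.0176], -0.0, 0.6], [[0.0, 0.0, 0.0176], -0.0, 0.6], [[0.0, 0.0, 0.0176], -0.0, 0.6], [[0.0, 0.0, 0.0176], -0.0, 0.6], [[0.0, 0.0, 0.0176], -0.0, 0.6]]
```

Request:
{"method": "apply_moves", "body": {"motion": [[[0.0003, -0.0084, 0.018], 0, 0.6], [[0.0003, -0.0084, 0.018], 0, 0.6], [[0.0003, -0.0084, 0.018], 0, 0.6], [[0.0003, -0.0084, 0.018], 0, 0.6], [[0, 0, 0.018], 0, 0.6], [[0, 0, 0.018], 0, 0.6], [[0, 0, 0.018], 0, 0.6], [[0, 0, 0.018], 0, 0.6], [[0, 0, 0.016], 0, 0.6], [[0, 0, 0], 0, 0.6]]}}

```text
time_s: 10.3
tcp_pos: [399.5, -341.0, 70.6]
eef_rot: [[-0.385, 0.923, -0.002], [0.923, 0.385, 0.002], [0.002, -0.001, -1.0]]
ft_force: [-0.5, 0.9, 1.1]
grip_width: 51.3
grip_force: 0.0
```

Request:
{"method": "apply_moves", "body": {"motion": [[[0, 0, 0], 0, 0.6], [[0, 0, 0], 0, 0.4], [[0, 0, 0], 0, 0.2], [[0, 0, 0], 0, 0], [[0, 0, 0], 0, 0], [[0, 0, 0], 0, 0]], "squeeze": 70}}

```text
time_s: 10.9
tcp_pos: [399.8, -342.7, 72.7]
eef_rot: [[-0.383, 0.924, 0.001], [0.924, 0.383, -0.001], [-0.001, 0.001, -1.0]]
ft_force: [0.3, 0.8, 5.9]
grip_width: 12.4
grip_force: 68.2
```

Run:
```python
from plan import *
plan([(400.7,-341.5,160,22.6,6)],0)
```

```text
t 10.90 [ 399.8 -342.7   72.7] yaw 22.55 zaxis [ 1.4e-03 -9.0e-04 -1.0e+00] J7 43.2 F [0.3 0.8 5.9] w 12.4
[[[0.0001, 0.0002, -0.0145], -0.0001, 0], [[0.0001, 0.0002, -0.0145], -0.0001, 0], [[0.0001, 0.0002, -0.0145], -0.0001, 0], [[0.0001, 0.0002, -0.0145], -0.0001, 0], [[0.0001, 0.0002, -0.0145], -0.0001, 0], [[0.0001, 0.0002, -0.0145], -0.0001, 0]]
```

Request:
{"method": "apply_moves", "body": {"motion": [[[0, 0, -0.01], 0, 0], [[0, 0, -0.015], 0, 0], [[0, 0, -0.015], 0, 0], [[0, 0, -0.015], 0, 0], [[0, 0, -0.015], 0, 0], [[0, 0, -0.018], 0, 0], [[0, 0, 0], 0, 0]]}}

```text
time_s: 11.6
tcp_pos: [400.1, -343.2, 162.2]
eef_rot: [[-0.383, 0.924, 0.003], [0.924, 0.383, -0.002], [-0.003, 0.002, -1.0]]
ft_force: [0.8, 0.4, -2.8]
grip_width: 12.4
grip_force: 68.6
```

Run:
```python
from plan import *
plan([(520,-200,220,66,8),(556.5,-36.5,170,108.4,10)],0)
```

```text
t 11.60 [ 400.1 -343.2  162.2] yaw 22.53 zaxis [ 0.0031 -0.0024 -1.    ] J7 46.8 F [ 0.8  0.4 -2.8] w 12.4
[[[0.0108, 0.0207, -0.0072], -0.0948, 0], [[0.0088, 0.0216, -0.0072], -0.0948, 0], [[0.0067, 0.0224, -0.0072], -0.0948, 0], [[0.0045, 0.0229, -0.0072], -0.0948, 0], [[0.0024, 0.0232, -0.0072], -0.0948, 0], [[0.0001, 0.0233, -0.0072], -0.0948, 0], [[-0.0021, 0.0233, -0.0072], -0.0948, 0], [[-0.0043, 0.023, -0.0072], -0.0948, 0], [[0.0033, 0.0164, 0.005], -0.074, 0], [[0.0021, 0.0166, 0.005], -0.074, 0]]
[[[0.0009, 0.0167, 0.005], -0.074, 0], [[-0.0004, 0.0167, 0.005], -0.074, 0], [[-0.0016, 0.0167, 0.005], -0.074, 0], [[-0.0028, 0.0165, 0.005], -0.074, 0], [[-0.0041, 0.0163, 0.005], -0.074, 0], [[-0.0053, 0.0159, 0.005], -0.074, 0], [[-0.0064, 0.0155, 0.005], -0.074, 0], [[-0.0075, 0.015, 0.005], -0.074, 0]]
```

Request:
{"method": "apply_moves", "body": {"motion": [[[0.0108, 0.0207, -0.007], -0.095, 0], [[0.0088, 0.0216, -0.007], -0.095, 0], [[0.0067, 0.0224, -0.007], -0.095, 0], [[0.0045, 0.0229, -0.007], -0.095, 0], [[0.0024, 0.0232, -0.007], -0.095, 0], [[0, 0.0233, -0.007], -0.095, 0], [[-0.002, 0.0233, -0.007], -0.095, 0], [[-0.0043, 0.023, -0.007], -0.095, 0], [[0.0033, 0.0164, 0.005], -0.074, 0], [[0.002, 0.0166, 0.005], -0.074, 0]]}}

```text
time_s: 12.6
tcp_pos: [525.8, -165.7, 204.7]
eef_rot: [[-0.965, 0.262, -0.001], [0.262, 0.965, 0.0], [0.001, -0.0, -1.0]]
ft_force: [-0.5, -0.6, -2.4]
grip_width: 13.0
grip_force: 68.6
```

Request:
{"method": "apply_moves", "body": {"motion": [[[0.0009, 0.0167, 0.005], -0.074, 0], [[-0.0004, 0.0167, 0.005], -0.074, 0], [[-0.0016, 0.0167, 0.005], -0.074, 0], [[-0.0028, 0.0165, 0.005], -0.074, 0], [[-0.004, 0.0163, 0.005], -0.074, 0], [[-0.0053, 0.016, 0.005], -0.074, 0], [[-0.0064, 0.0155, 0.005], -0.074, 0], [[-0.0075, 0.015, 0.005], -0.074, 0], [[0, 0, 0], 0, 0], [[0, 0, 0], 0, 0]]}}

```text
time_s: 13.6
tcp_pos: [555.2, -35.2, 165.5]
eef_rot: [[-0.948, -0.318, -0.0], [-0.318, 0.948, -0.0], [0.0, 0.0, -1.0]]
ft_force: [-0.7, 0.5, -1.3]
grip_width: 13.0
grip_force: 68.5
```

Run:
```python
from plan import *
np.set_printoptions(precision=2,suppress=True)
ps=[]
for i in range(4): cap("scene"); s=readout.observe(); ps.append(s["tcp_pos"])
print(np.array(ps))
tz=np.mean(ps,0)[2]
for n in("scene","side","wrist"):
    im,d=cap(n,n+"3.png")
    for q,z in(("key_grip",tz+19),("key",tz-22),("slot",85)):
        for r in nets.pinpoint(n,q)[:1]: print(n,q,r,atz(n,r["pixel"],z))
    h=cv2.cvtColor(im,cv2.COLOR_RGB2HSV);P=cloud(n,d)
    y=(h[...,0]>18)&(h[...,0]<34)&(h[...,1]>150)&(h[...,2]>80)&(abs(P[...,2]-tz-19)<20)
    q=P[y]
    if len(q)>20: print(len(q),cv2.minAreaRect(q[:,:2].astype(np.float32)),np.percentile(q[:,2],[5,95]))
plan([(556.5,-36.5,150,108.4,2)],0)
```

```text
[[555.14 -35.92 165.64]
 [555.16 -36.3  165.76]
 [555.17 -36.44 165.84]
 [555.18 -36.46 165.9 ]]
scene key_grip {'pixel': [250.0, 227.3], 'conf': 0.68} [554.21 -39.24 184.79]
scene key {'pixel': [428.7, 202.9], 'conf': 0.61} [474.19 337.16 143.79]
scene slot {'pixel': [255.3, 260.2], 'conf': 0.59} [564.7  -34.26  85.  ]
198 ((562.8640747070312, -34.68655776977539), (76.18622589111328, 13.60252857208252), 17.757383346557617) [182.68 195.38]
side key_grip {'pixel': [257.5, 175.6], 'conf': 0.74} [553.   -26.9  184.79]
side key {'pixel': [258.9, 183.2], 'conf': 0.76} [557.88 -37.14 143.79]
side slot {'pixel': [260.3, 196.4], 'conf': 0.97} [559.57 -40.6   85.  ]
97 ((554.20361328125, -33.207008361816406), (86.37165069580078, 16.008581161499023), 20.561418533325195) [183.32 195.04]
wrist key_grip {'pixel': [275.8, 295.7], 'conf': 0.84} [554.13 -36.07 184.79]
wrist key {'pixel': [277.7, 257.3], 'conf': 0.94} [555.37 -34.74 143.79]
6323 ((550.5355834960938, -36.82414245605469), (80.26046752929688, 14.231500625610352), 18.678504943847656) [190.28 193.98]
t 14.40 [555.1 -35.5 165.8] yaw 108.50 zaxis [-0.  0. -1.] J7 81.7 F [-0.  -0.4 -2.6] w 13.2
[[[-0.0005, -0.0007, 0.0079], 0.0009, 0], [[-0.0005, -0.0007, 0.0079], 0.0009, 0]]
```

View pics/wrist3.png

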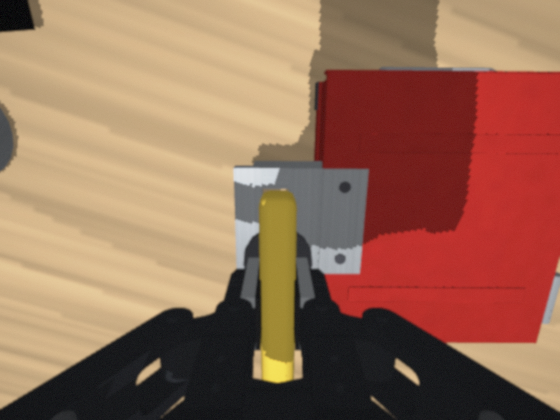

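Run:
```python
from plan import *
np.set_printoptions(precision=2,suppress=True)
im=cv2.imread("pics/wrist3.png");h=cv2.cvtColor(im,cv2.COLOR_BGR2HSV)
y=((h[...,0]>18)&(h[...,0]<34)&(h[...,1]>130)&(h[...,2]>60)).astype(np.uint8); y[:,:250]=0;y[:,310:]=0;y[:170]=0
v,u=np.nonzero(y); print(v.min(),v.max()); 
for r in(192,220,260,300,340,360,v.max()-2): c=u[v==r]; print(r,c.min(),c.max(),end="; ")
print()
x=(u.min()+u.max())/2
a=atz("wrist",(278,v.min()),192);b=atz("wrist",(278,v.max()),192);print(a,b,(a+b)/2,np.linalg.norm(a-b))
# tab: grey, at z=85
g=((h[...,1]<50)&(h[...,2]>75)).astype(np.uint8)
for row in (200,220): c=np.nonzero(g[row,225:380])[0]+225; print("tip col",row,c.min(),atz("wrist",(c.min(),row),85))
for col in(242,355): c=np.nonzero(g[150:290,col])[0]+150; print("side rows",col,c.min(),c.max(),atz("wrist",(col,c.min()),85),atz("wrist",(col,c.max()),85))
ux=np.array([-.316,.949,0]); s=np.array([556.5,-36.6,85]); print("slot px",proj("wrist",s), "tip edge expect",proj("wrist",s-28*ux))
```

```text
191 383
192 265 288; 220 260 295; 260 260 294; 300 261 294; 340 260 294; 360 261 293; 381 264 290; 
[510.28 -49.85 192.  ] [589.38 -23.25 192.  ] [549.83 -36.55 192.  ] 83.46110223381652
tip col 200 235 [549.89 -67.08  85.  ]
tip col 220 235 [563.63 -63.02  85.  ]
side rows 242 166 269 [526.16 -69.28  85.  ] [597.89 -47.61  85.  ]
side rows 355 169 272 [504.3    2.13  85.  ] [574.1   30.87  85.  ]
slot px [[274.49 222.24]] tip edge expect [[234.08 222.16]]
```

The wrist view shows the key held along the tab, handle centred at column 278. The tab's tip edge is at column 235, where I expected it. The key is aligned to about 1 mm, so I'll insert slowly.

Request:
{"method": "apply_moves", "body": {"motion": [[[-0.0005, -0.0005, 0.01], 0, 0], [[0, 0, 0.01], 0, 0], [[0, 0, 0.008], 0, 0], [[0, 0, 0.004], 0, 0], [[0, 0, 0.003], 0, 0], [[0, 0, 0.003], 0, 0]]}}

```text
time_s: 15.0
tcp_pos: [555.9, -35.8, 127.6]
eef_rot: [[-0.948, -0.317, 0.0], [-0.317, 0.948, 0.0], [-0.0, 0.0, -1.0]]
ft_force: [-0.6, 0.1, -2.5]
grip_width: 12.9
grip_force: 68.7
```

Request:
{"method": "apply_moves", "body": {"motion": [[[0, 0, 0.004], 0, 0], [[0, 0, 0.004], 0, 0], [[0, 0, 0.004], 0, 0], [[0, 0, 0.004], 0, 0], [[0, 0, 0.001], 0, 0], [[0, 0, 0], 0, 0]]}}

```text
time_s: 15.6
tcp_pos: [555.7, -35.8, 110.6]
eef_rot: [[-0.948, -0.317, -0.0], [-0.317, 0.948, 0.0], [0.0, 0.0, -1.0]]
ft_force: [-0.1, -0.5, -2.5]
grip_width: 13.0
grip_force: 68.7
```

Request:
{"method": "apply_moves", "body": {"motion": [[[0, 0, 0.001], 0, 0], [[0, 0, 0.001], 0, 0], [[0, 0, 0.001], 0, 0], [[0, 0, 0], 0, 0], [[0, 0, 0], 0, 0]]}}

```text
time_s: 16.1
tcp_pos: [555.8, -35.9, 107.8]
eef_rot: [[-0.948, -0.317, 0.0], [-0.317, 0.948, -0.0], [-0.0, -0.0, -1.0]]
ft_force: [0.2, 0.9, -2.0]
grip_width: 13.1
grip_force: 68.6
```

Request:
{"method": "apply_moves", "body": {"motion": [[[0, 0, 0.0005], 0, 0], [[0, 0, 0.0005], 0, 0], [[0, 0, 0], 0, 0], [[0, 0, 0], 0, 0]]}}

```text
time_s: 16.5
tcp_pos: [555.9, -35.8, 107.7]
eef_rot: [[-0.948, -0.317, 0.001], [-0.317, 0.948, -0.001], [-0.0, -0.001, -1.0]]
ft_force: [-3.6, -0.6, 9.3]
grip_width: 12.8
grip_force: 70.4
```

Request:
{"method": "apply_moves", "body": {"motion": [[[0, 0, 0.0005], 0, 0], [[0, 0, 0], 0, 0], [[0, 0, 0], 0, 0]]}}

```text
time_s: 16.8
tcp_pos: [555.9, -35.9, 107.6]
eef_rot: [[-0.948, -0.317, 0.001], [-0.317, 0.948, -0.001], [-0.001, -0.001, -1.0]]
ft_force: [-5.2, -1.3, 14.7]
grip_width: 12.8
grip_force: 71.2
```

Request:
{"method": "apply_moves", "body": {"motion": [[[0, 0, -0.0008], 0.071, 0], [[0, 0, 0], 0.15, 0], [[0, 0, 0], 0.15, 0], [[0, 0, 0], 0.15, 0], [[0, 0, 0], 0.15, 0], [[0, 0, 0], 0.15, 0], [[0, 0, 0], 0.15, 0], [[0, 0, 0], 0.15, 0], [[0, 0, 0], 0.15, 0], [[0, 0, 0], 0.15, 0]]}}

```text
time_s: 17.8
tcp_pos: [556.6, -35.9, 107.7]
eef_rot: [[-0.45, 0.893, 0.002], [0.893, 0.45, -0.0], [-0.001, 0.002, -1.0]]
ft_force: [-0.0, -0.9, 2.0]
grip_width: 12.8
grip_force: 69.3
```

Request:
{"method": "apply_moves", "body": {"motion": [[[0, 0, 0], 0.15, 0], [[0, 0, 0], 0, 0], [[0, 0, 0], 0, 0], [[0, 0, 0], 0, 0]]}}

```text
time_s: 18.2
tcp_pos: [556.5, -35.7, 107.7]
eef_rot: [[-0.322, 0.947, 0.002], [0.947, 0.322, 0.0], [-0.0, 0.001, -1.0]]
ft_force: [-0.1, 1.7, 6.5]
grip_width: 13.2
grip_force: 69.8
```

Run:
```python
from plan import *
plan([(556,-36,107,18.4,1)],0)
```

```text
t 18.20 [556.5 -35.7 107.7] yaw 18.77 zaxis [ 1.5e-03  2.0e-04 -1.0e+00] J7 6.8 F [-0.1  1.7  6.5] w 13.2
[[[-0.0002, -0.0006, 0.0007], 0.0064, 0]]
```

Request:
{"method": "apply_moves", "body": {"motion": [[[0, 0, 0], 0.006, 0.1], [[0, 0, 0], 0, 0.25], [[0, 0, 0], 0, 0.5], [[0, 0, 0], 0, 0.5], [[0, 0, 0], 0, 0.5], [[0, 0, -0.01], 0, 0.5], [[0, 0, -0.02], 0, 0.5], [[0, 0, -0.03], 0, 0.5], [[0, 0, -0.04], 0, 0.5], [[0, 0, -0.04], 0, 0.5]]}}

```text
time_s: 19.2
tcp_pos: [555.4, -35.8, 249.1]
eef_rot: [[-0.312, 0.95, -0.0], [0.95, 0.312, 0.0], [0.0, -0.0, -1.0]]
ft_force: [1.1, 0.1, -0.5]
grip_width: 43.1
grip_force: 0.0
```

Request:
{"method": "apply_moves", "body": {"motion": [[[0, 0, -0.03], 0, 0.5], [[0, 0, -0.03], 0, 0.5], [[-0.02, 0, 0], 0, 0.5], [[-0.02, 0, 0], 0, 0.5], [[-0.02, 0, 0], 0, 0.5], [[0, 0, 0], 0, 0.5], [[0, 0, 0], 0, 0.5]]}}

```text
time_s: 19.9
tcp_pos: [574.3, -92.8, 307.5]
eef_rot: [[-0.311, 0.95, 0.0], [0.95, 0.311, 0.0], [0.0, 0.0, -1.0]]
ft_force: [-0.3, 0.2, 0.1]
grip_width: 42.9
grip_force: 0.0
```

Run:
```python
from plan import *
np.set_printoptions(precision=2,suppress=True)
im,d=cap("wrist","w4.png"); h=cv2.cvtColor(im,cv2.COLOR_RGB2HSV);P=cloud("wrist",d)
y=(h[...,0]>18)&(h[...,0]<34)&(h[...,1]>150)&(h[...,2]>80)&(P[...,2]>125)&(P[...,2]<145)
q=P[y]; print(len(q),cv2.minAreaRect(q[:,:2].astype(np.float32)),np.percentile(q[:,2],[5,50,95]))
im,d=cap("scene","s4.png")
print([ (q,nets.pinpoint("scene",q)[:1]) for q in("can","spare")])
print(readout.observe()["ft_force"])
a=cv2.imread("pics/w4.png");b=cv2.imread("pics/s4.png");cv2.imwrite("pics/both.png",np.hstack([a[:,80:480],b[:,60:460]]))
```

```text
1341 ((556.4884643554688, -35.08454132080078), (13.733189582824707, 86.61082458496094), 17.927274703979492) [133.01 134.73 136.14]
[('can', [{'pixel': [431.0, 204.0], 'conf': 0.66}]), ('spare', [{'pixel': [127.2, 292.5], 'conf': 0.74}])]
[ 0.22 -0.4   0.78]
```

View pics/both.png

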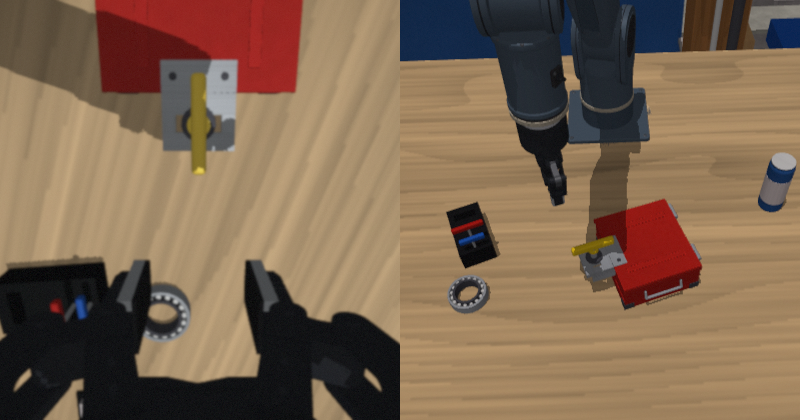

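The lid is shut. The key is seated with its handle top at 135 mm and square across the slot, at (198,122) in the left crop. The can and spare bearing haven't moved.

```bash
python3 -c "
from cell import order; print(order.close_job())"
```

```text
the job is handed in; nothing more can be done
None
```

The lid is shut and the T-key is seated in the slot and turned square across it, handed in at about 20 s; the can and spare bearing are undisturbed, I didn't check the bearing inside the case, and the wrist force read about 94 N (limit 120 N) early in the lid push.

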